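# Clamp the sloping plinth and hold the depth gauge on its red-ringed magnet pocket

### The arm

A 6-joint arm with a two-finger parallel gripper is mounted at the origin on a cart in front of the work surface, level with it; the furniture and walls round the work are solid. World frame = base frame: x ahead of the robot, y to its left, z up, the work surface at z = 0. Lengths are in m, angles in rad, forces in N, time in s.
With the tool pointing down it reaches from about 0.225 to 0.875 m from the base axis. Payload 3.4 kg.
Tool frame: the origin (TCP) lies at the very end of the fingers, on their centre line; the grasp point (between the pads) lies 19 mm behind it; z points along the fingers, y is the line along which they close (so a half turn about z gives the same grasp; the last joint's range is limited). The gripper opens to 85 mm and grips with 20 to 120 N. Pads are 22 mm wide; open, the fingers measure 114 mm over their backs; the gripper's body (76 mm by 85 mm) begins 54 mm behind the grasp point. The pads swing forward as they close: fully open they stand 13 mm farther back than shut.
Start: joints at [-1.46, 0.276, 1.505, -0, 1.361, -0.121], TCP at [0.132, -0.56, 0.231] pointing down, gripper open.
Joint ranges: [-2.89, 2.89], [-0.75, 2.08], [0.22, 2.7], [-1.18, 4.32], [0.11, 2.71], [-2.7, 2.7]. Speed limits (rad/s): [2.57, 2.57, 3.14, 3.14, 3.14, 3.14].

### API

Orientations are given as a unit quaternion [w, x, y, z].
In Python, from rig import manip gives the robot as it stands. The module is installed in compiled form; this text tells all that it offers.
- The arm moves only by the tool play_rows, never from a script. Its argument "motion" is a list of rows, each a list of 5 numbers: the shift along the tool's x, y, z in units of 40 mm (1.0 is 40 mm), then the turn about the tool's z in units of 10 degrees (1.0 is 10 degrees), then the finger opening in mm, from 0 to 85.4. A call has 1 to 5 rows; each row is the pose to reach, as a shift and turn from the pose commanded when the call began, along the tool's axes at that moment; what a row does not reach only later rows make up. A row lasts 1/8 s, in which the tool goes at most 62.5 mm and 10.7 degrees, less where a joint would pass 70% of its speed; a pose out of reach is approached as far as the arm can. A call with a gripper value outside its range is refused whole. The fingers move at their own pace and stop on an object; "newtons" is the grip in N (left out, the last holds). Time passes only in rows, so rows that repeat a pose let the fingers close. It gives the time, the measured TCP pose, the force, the opening and the grip force at its end, in the units of the state.
- manip.get_state(): the state, without advancing time (a new reading comes with each control period).
- manip.get_image(name): name is "scene" or "top"; returns a dict with "img" (400x640x3 uint8, red, green, blue), "range_z" (400x640 float32, m along the optical axis (not along the pixel's ray), 0 where there is no reading), "fx", "fy", "cx", "cy" (pixels), "R" (3x3) and "t" (3): a world point X has camera coordinates R X + t. Camera axes: x right, y down, z forward; pixel columns grow to the right and rows downward; lengths in m; the calibration is good to about 2 mm. A picture is of the moment at which its call begins.
- manip.sign_off(): hands the job in; it is judged then, once.
The state is a dict: "clock": time; "qpos": joint angles; "qd": joint speeds; "effort": joint torques, N m; "position": TCP position; "ee_rot": TCP orientation; "contact_force": force on the tool from outside, world axes, zero at the start; "moment": the same for the moment, N m; "width": finger opening in m; "gripper_force": force on a finger pad.
Only numpy, scipy, OpenCV 4.12 (cv2) and the standard library are available. Lean on these libraries where they do the work, as an engineer would, in place of code of your own. Each camera call takes 0.05 s, during which the arm holds its last target. There are 200 camera calls.

### The job

The magnet pocket ringed in red on the sloping plinth still has to be checked for depth (the green-ringed ones are done). First swing the red clamp handle fully down so that the plinth is clamped in its jig, then pick up the dial depth gauge and hold it on the red-ringed pocket: plunger down in the pocket, foot seated flat on the sloping face, dial looking down the slope, set down gently and kept under a light push of about half a kilo (5 N). Finish while still holding it there so that the dial can be read; leave the things lying around alone.

Things in the scene. Friction and masses are not known exactly. Their poses are not given: they have to be found in the camera images.
- jig: Plywood checking jig fixed to the table: board 150 (x) x 250 (y) x 12 mm. Origin under the board's centre; x away from the robot at yaw 0, y left, z up. 12 mm high wooden fences hold the plinth on its right part; a wooden riser at left rear (centre x = +34, y = +80, 40 x 62 mm; top with steel bracket at z = 91 mm) carries a toggle clamp.
- clamp_handle (a joint): Toggle clamp handle, rad: 0 = open (leaning outward to jig +y, 69 deg above level), 1.15 = fully closed (3 deg above level, pointing to jig +y), hard stop. Axis = jig x through point handle_pivot. The clamp arm follows by a linkage; its pad presses the plinth's rear ledge over the last 0.13 rad. The handle stays where left; a push of 6 to 12 N on the upper (inner) side of the red grip moves it.
- handle_pivot (a point): Axis of the clamp handle, in the frame of the jig at x = +34, y = +90, z = +80 mm. Axes as the jig.
- handle_grip (a point): Point on the centre line of the handle's red round grip (15 mm thick, 16 mm over its ribs), 85 mm from the pivot; the grip ends 105 mm from the pivot. Its y axis points along the handle away from the pivot, its z axis to the handle's upper side (the side to push on).
- clamp_pad: Black rubber pad (17 mm diameter) on the sprung spindle at the end of the clamp arm; origin at the centre of its underside. Closed, it presses on the left part of the plinth's rear ledge with about 7 N.
- plinth: Wooden display plinth 104 (x) x 140 (y) x 51 mm, loose in the jig, 0.3 kg. Origin under its centre, at jig x = -2, y = -30, z = +12 mm; axes as the jig. A pale board slopes at 25 deg from the low front (17 mm) up to a dark flat rear ledge (32 mm deep, 51 high). Three magnet pockets, 14 mm diameter, 10 mm deep, square to the slope, in a level row 36 mm apart across its middle.
- slope (a point): Middle of the sloping face (and mouth centre of the middle pocket). z axis = outward normal of the slope, x axis points up the slope, y axis level to the left along the row of pockets.
- red_ring_mouth (a point): Centre of the mouth of the pocket to check, ringed by a red line of 20 mm diameter; it may be any of the three pockets. Axes level, not tilted: take the slope's direction from point slope.
- green_ring_a_mouth (a point): Centre of the mouth of a green-ringed pocket (already checked).
- green_ring_b_mouth (a point): Centre of the mouth of the other green-ringed pocket (already checked).
- gauge: Dial depth gauge, 0.18 kg, upright on its foot. Origin at the centre of the foot's underside, z up along the plunger; dial looks to its -x. Steel foot 26 (x) x 64 (y) x 10 mm; flat-sided black case 18 (x) x 38 (y) mm, z = 22 to 66 mm, white 37 mm dial in front (to x = -14.5 mm); cap up to z = 83 mm. Grip from above across the case's sides (38 mm, along y) at z = 46 mm with 20 to 40 N.
- gauge_foot (a point): Centre of the gauge foot's underside, where the plunger comes out; axes of the gauge. Foot and slope are hard: once seated, the push grows by about 5 to 10 N for each 0.1 mm, so come down slowly (5 mm/s) and correct in very small steps.
- dial_face (a point): Centre of the dial's face, 44 mm above the foot's underside; axes of the gauge.
- plunger (a joint): Reading of the gauge, m: how far the sprung 4 mm plunger stands out below the foot. 0 = flush (standing on a flat surface), 0.014 = free in the air, 0.010 = at the bottom of a pocket with the foot seated. Its spring pushes with 0.4 to 0.75 N.
- masking_tape: Roll of masking tape, 58 x 58 x 19 mm, origin under its centre; leave alone.
- mini: Half painted white and blue resin figure lying on the table, 112 x 48 x 35 mm; leave alone.
- pin_vice: Black pin vice (small hand drill), 126 x 14 x 14 mm, lying along its x; leave alone.
- putty_tin: Grey round tin with a yellow lid, 54 x 54 x 26 mm; leave alone.
- paint_tan: Tan dropper bottle, 25 x 25 x 87 mm, standing; leave alone.
- sanding_stick: Dark flat sanding stick, 150 x 20 x 5 mm, lying along its x; leave alone.
Things that resemble listed ones, but are neither listed nor needed, are in the scene too. There is more than one size of the gauge; the job needs the smaller.

How it is judged:
On the way, in this order (a step that is already met when the one before it is completed fails the run):
1. the clamp is closed and its pad presses the plinth while the gauge still stands on the table (value of joint clamp_handle above 1.08 rad and contact force between clamp_pad and plinth above 2 N and height (world z) of gauge below 0.01 m), for 0.2 s.
2. the gauge is lifted in the gripper, its plunger out (contact force between the fingers and gauge above 2 N and height (world z) of gauge above 0.03 m and value of joint plunger above 0.0125 m), for 0.2 s.
At the end, for the whole second after the job is handed in: Handle over 1.08 rad, pad on plinth over 2 N, plinth within 8 mm of its place; gauge in the fingers (over 2 N), foot within 9 mm of the red pocket's mouth, within 4 deg of the slope's normal, dial down the slope, reading 10 +- 1.5 mm, pressing the plinth with 1.5 to 20 N, off the jig (value of joint clamp_handle above 1.08 rad and contact force between clamp_pad and plinth above 2 N and contact force between the fingers and gauge above 2 N and value of joint plunger between 0.0085 and 0.0115 m and distance between gauge_foot and red_ring_mouth below 0.009 m and angle between the z axis of gauge and the z axis of slope, either way round below 0.07 rad and x of dial_face in the frame of slope below -0.004 m and contact force between gauge and plinth between 1.5 and 20 N and contact force between gauge and jig below 0.2 N and distance of plinth from where it was at the start of the episode below 0.008 m); the arm keeps its last pose, push and grip.
It fails at once if one of the listed things lying around is pushed more than 3 cm from its place (distance of any of masking_tape, mini, pin_vice, putty_tin, paint_tan, sanding_stick from where it was at the start of the episode above 0.03 m).
It fails at once if the gauge is rammed onto the plinth with over 80 N (contact force between gauge and plinth above 80 N).
It also fails if it takes over 58 s, if anything falls off the work surface, if the arm or the gripper's body presses on something with over 40 N, if the wrist force passes 120 N, or if a joint passes its speed limit or range.

## Working session

There is one attempt and no reset: what is moved stays moved. The work goes in short steps, Python scripts to look and compute and a tool call to move; the robot and the scene stay as the last step left them, time stands still between calls to the robot, and variables do not carry over. Pictures are saved under pics/ and viewed, at most 10 in all, crops included, and the job is handed in when it is done.

Besides the shell and the picture viewer there is one more tool, called after ">>>" as name(argument=value, ...), one argument or row to a line, values as JSON. play_rows: Moves the arm, as the interface text tells. Its arguments: {"type":"object","properties":{"motion":{"type":"array","items":{"type":"array","items":{"type":"number"}}},"newtons":{"type":"number"}},"required":["motion"]}

```bash
mkdir -p pics
cat > h.py <<'E'
import numpy as np, cv2
from rig import manip
def grab(name,tag):
    d=manip.get_image(name); np.savez(f'pics/{tag}.npz',**d); cv2.imwrite(f'pics/{tag}.png',d['img'][:,:,::-1]); return d
def load(tag): return dict(np.load(f'pics/{tag}.npz'))
def pt(d,u,v,z=None):
    z=d['range_z'][int(round(v)),int(round(u))] if z is None else z
    c=np.array([(u-d['cx'])/d['fx'],(v-d['cy'])/d['fy'],1])*z
    return d['R'].T@(c-d['t'])
def proj(d,X):
    c=d['R']@np.array(X)+d['t']; return d['fx']*c[0]/c[2]+d['cx'], d['fy']*c[1]/c[2]+d['cy']
def crop(tag,x0,y0,x1,y1,k,out):
    im=cv2.imread(f'pics/{tag}.png')[y0:y1,x0:x1]; cv2.imwrite(f'pics/{out}.png',cv2.resize(im,None,fx=k,fy=k,interpolation=cv2.INTER_CUBIC))
E
python3 - <<'E'
from h import *
for n in('scene','top'):
    d=grab(n,n+'0'); print(n,d['fx'],d['cx'],d['cy'],d['R'].round(3).tolist(),(-d['R'].T@d['t']).round(3))
s=manip.get_state(); print(s)
E
```

```text
scene 497.8576194654866 321.2715002147555 192.4406732314089 [[0.726, -0.687, -0.02], [-0.372, -0.368, -0.852], [0.578, 0.626, -0.523]] [-0.338 -0.927  0.904]
top 402.8807017783469 321.7252629067361 197.50264357030923 [[0.026, -1.0, 0.013], [-0.985, -0.028, -0.168], [0.169, -0.008, -0.986]] [0.297 0.026 1.434]
{'clock': 0.1, 'qpos': array([-1.45999793e+00,  2.76549556e-01,  1.50598828e+00, -2.01711592e-05,
        1.36072237e+00, -1.21056341e-01]), 'qd': array([ 6.44147679e-04, -1.16611214e-03, -2.25123952e-03, -6.60701121e-04,
       -2.24542927e-04,  7.36171468e-05]), 'effort': array([ 1.27390162e-03, -4.17698979e+01, -2.46405923e+01, -1.40822194e-04,
        5.70164208e-03, -2.50883421e-07]), 'position': array([ 0.13202926, -0.5591556 ,  0.23052334]), 'ee_rot': array([-8.33817319e-04,  9.93287355e-01,  1.15669939e-01, -5.58556219e-06]), 'contact_force': array([-0.34385086,  0.00446609, -0.15452196]), 'moment': array([-0.04503969, -0.02264551,  0.03220244]), 'gripper_force': 0.0, 'width': 0.08542800628269498}
```

View pics/scene0.png

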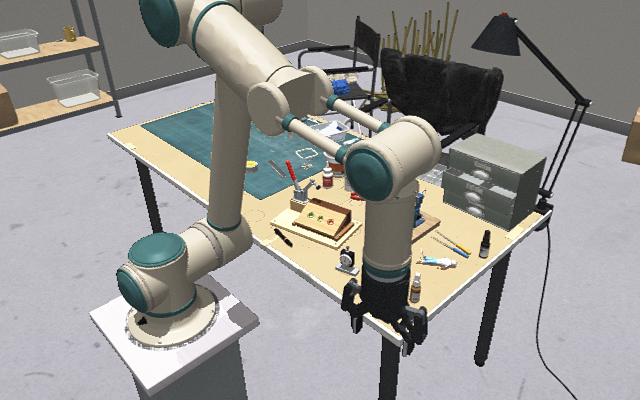

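View pics/top0.png

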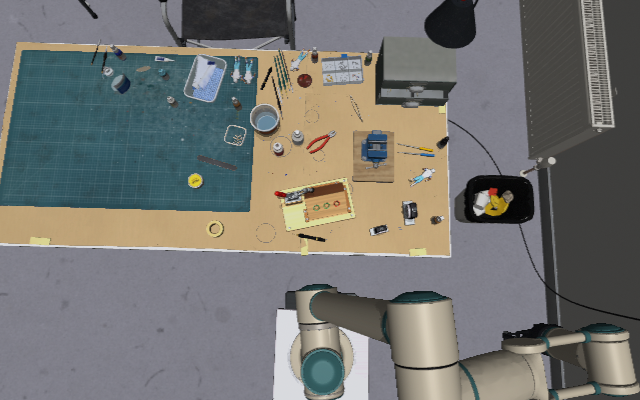

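The top view shows the jig at about (318,203), the clamp's red grip at about (282,194), and two gauge-like things at (378,230) and (409,211). I'll enlarge both areas.

Run:
```python
from h import *
a=cv2.imread('pics/top0.png')[170:250,265:455]; a=cv2.resize(a,None,fx=4.2,fy=4.2,interpolation=cv2.INTER_CUBIC)[:,:798]
b=cv2.imread('pics/scene0.png')[150:285,255:475]; b=cv2.resize(b,(418,256),interpolation=cv2.INTER_CUBIC)
cv2.imwrite('pics/c1.png',a); crop('scene0',265,150,405,285,4,'c2')
d=load('top0')
for p in [(378,230),(408,211),(408,206),(376,228),(290,220),(345,215),(282,194),(330,207)]: print(p,pt(d,*p).round(4))
```

```text
(378, 230) [ 0.4244 -0.1795  0.0693]
(408, 211) [ 0.4906 -0.2795  0.0814]
(408, 206) [ 0.5082 -0.2803  0.0787]
(376, 228) [ 0.4314 -0.1732  0.0653]
(290, 220) [0.4568 0.1245 0.0096]
(345, 215) [ 0.4797 -0.0703  0.0134]
(282, 194) [0.5258 0.1445 0.1446]
(330, 207) [ 0.503  -0.0155  0.0402]
```

View pics/c1.png

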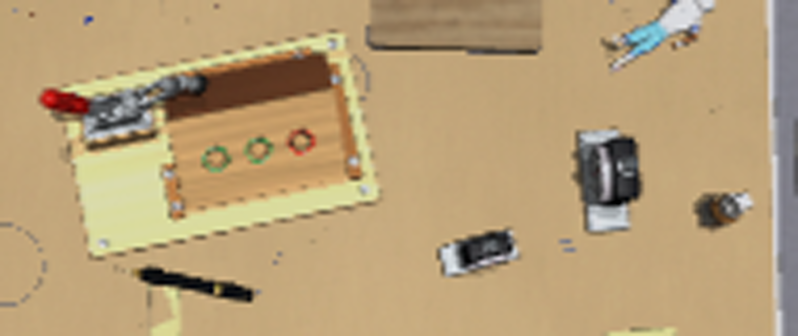

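View pics/c2.png

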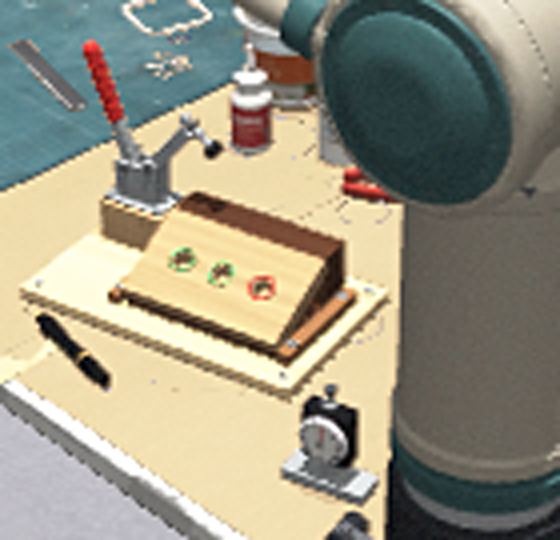

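Candidates for the gauge are top (378,230), with a foot about 19 px or 64 mm long, and (408,211), about 24 px or 80 mm. The smaller one at (378,230) fits, with its dial facing the robot. The red ring is the right-hand pocket, at c1 (301,141) → top (336.7,203.6). Next I'll measure poses from both views.

```bash
cat >> h.py <<'E'
def cloud(d):
    v,u=np.mgrid[0:400,0:640]; z=d['range_z']; c=np.stack([(u-d['cx'])/d['fx']*z,(v-d['cy'])/d['fy']*z,z],-1)
    return (c-d['t'])@d['R']
def plane(d,u,v,h):
    a=pt(d,u,v,1.); o=-d['R'].T@d['t']; k=(h-o[2])/(a[2]-o[2]); return o+k*(a-o)
def tri(obs):
    A=[];b=[]
    for d,u,v in obs:
        o=-d['R'].T@d['t']; r=pt(d,u,v,1.)-o; r/=np.linalg.norm(r); P=np.eye(3)-np.outer(r,r); A.append(P); b.append(P@o)
    return np.linalg.lstsq(np.vstack(A),np.hstack(b),rcond=None)[0]
E
python3 - <<'E'
from h import *
T,S=load('top0'),load('scene0')
def rings(d,box):
    x0,y0,x1,y1=box; im=d['img'].astype(int); out={}
    for n,m in(('red',(im[...,0]>im[...,1]+70)&(im[...,0]>im[...,2]+70)),('green',(im[...,1]>im[...,0]+25))):
        k=np.zeros(m.shape,np.uint8); k[y0:y1,x0:x1]=m[y0:y1,x0:x1]
        k=cv2.dilate(k,np.ones((3,3)));n_,l,st,c=cv2.connectedComponentsWithStats(k)
        out[n]=[(c[i].round(2).tolist(),int(st[i,4])) for i in range(1,n_)]
    return out
print(rings(T,(310,196,345,215)),rings(S,(300,205,340,228)))
# jig corners from crop
for c,h in[((68,97),.012),((343,33),.012),((379,198),.012),((93,257),.012)]:
    print('corner',plane(T,c[0]/4.2+265,c[1]/4.2+170,h).round(4))
for n,d in(('T',T),('S',S)):
    C=cloud(d); r=np.hypot(C[...,0]-.43,C[...,1]+.175)<.06
    for lo,hi in((.005,.014),(.05,.072),(.072,.095)):
        m=r&(C[...,2]>lo)&(C[...,2]<hi)&(d['range_z']>0); P=C[m]
        if len(P)>4: q=cv2.minAreaRect(P[:,:2].astype(np.float32)*1000); print(n,lo,len(P),P.mean(0).round(4),np.round(q[0],1),np.round(q[1],1),round(q[2],1),'zmax',P[:,2].max().round(4))
E
```

```text
{'red': [([336.4, 203.4], 55)], 'green': [([326.54, 205.52], 48), ([317.5, 205.0], 12), ([314.74, 208.89], 27)]} {'red': [([329.95, 221.45], 62)], 'green': [([310.26, 214.47], 53), ([319.85, 217.7], 53)]}
corner [0.5525 0.1597 0.012 ]
corner [ 0.6152 -0.0742  0.012 ]
corner [ 0.4732 -0.1069  0.012 ]
corner [0.4167 0.1328 0.012 ]
T 0.005 106 [ 0.4279 -0.176   0.0078] [ 428.6 -175.9] [ 99.5 108.2] 49.5 zmax 0.014
T 0.05 69 [ 0.4283 -0.1885  0.0642] [ 428.6 -189.6] [21.7 37.6] 17.9 zmax 0.0716
T 0.072 6 [ 0.4301 -0.1892  0.0829] [ 430.1 -189.2] [6.5 3.7] 5.3 zmax 0.0861
S 0.005 134 [ 0.4272 -0.1959  0.0086] [ 427.9 -194.3] [29.7 64.8] 17.7 zmax 0.0136
S 0.05 119 [ 0.4259 -0.197   0.0604] [ 427.8 -194.1] [22.4 37.5] 13.0 zmax 0.0713
S 0.072 10 [ 0.4301 -0.1923  0.0788] [ 430.8 -191.6] [10.3  5.4] 44.0 zmax 0.0822
```

Run:
```python
from h import *
from scipy.optimize import least_squares
T,S=load('top0'),load('scene0')
red=tri([(T,336.4,203.4),(S,329.95,221.45)]); g1=tri([(T,326.54,205.52),(S,319.85,217.7)]); g2=tri([(T,315.5,207.5),(S,310.26,214.47)])
print(red.round(4),g1.round(4),g2.round(4))
R=np.array
obs=[(g2,(-18,6)),(g1,(-18,-30)),(red,(-18,-66))]
cor=[((.5525,.1597),(75,125)),((.6152,-.0742),(75,-125)),((.4732,-.1069),(-75,-125)),((.4167,.1328),(-75,125))]
def f(p):
    c,s=np.cos(p[2]),np.sin(p[2]); M=np.array([[c,-s],[s,c]]); r=[]
    for a,b in obs+cor: r+=list(p[:2]+M@(np.array(b)/1e3)-np.array(a[:2]))
    return r
q=least_squares(f,[.51,.03,.22]); print(q.x, np.degrees(q.x[2]), (np.array(q.fun).reshape(-1,2)*1e3).round(1))
# handle check: red points in depth
for n,d,b in(('T',T,(265,185,300,205)),('S',S,(280,155,300,185))):
    im=d['img'].astype(int); m=(im[...,0]>im[...,1]+80)&(im[...,0]>im[...,2]+80)&(d['range_z']>0); k=np.zeros_like(m); k[b[1]:b[3],b[0]:b[2]]=1
    P=cloud(d)[m&k]; P=P[P[:,2].argsort()]; print(n,len(P),P[:3].round(3).tolist(),P[-3:].round(3).tolist())
c,s=np.cos(q.x[2]),np.sin(q.x[2]); M=np.array([[c,-s],[s,c]])
for b in((34,90),(34,127.6),(34,120.5),(-18,-66),(75,-66)): print(b,(q.x[:2]+M@(np.array(b)/1e3)).round(4))
C=cloud(S);
```

```text
[ 0.516  -0.0377  0.0442] [ 0.5071 -0.0032  0.0456] [0.5003 0.0344 0.0425]
[0.51602843 0.02930568 0.23855921] 13.66843580978731 [[-3.2 -3.5]
 [-1.4 -0.9]
 [-1.9 -1.4]
 [ 6.9  8.8]
 [ 3.2 -0.2]
 [-0.5 -3. ]
 [-3.1  0.2]]
T 43 [[0.524, 0.137, 0.118], [0.529, 0.136, 0.125], [0.526, 0.136, 0.128]] [[0.519, 0.16, 0.18], [0.519, 0.163, 0.18], [0.518, 0.157, 0.184]]
S 79 [[0.524, 0.137, 0.118], [0.521, 0.137, 0.119], [0.53, 0.134, 0.12]] [[0.525, 0.162, 0.176], [0.525, 0.156, 0.178], [0.52, 0.151, 0.178]]
(34, 90) [0.5278 0.1248]
(34, 127.6) [0.5189 0.1613]
(34, 120.5) [0.5206 0.1544]
(-18, -66) [ 0.5141 -0.0391]
(75, -66) [ 0.6045 -0.0171]
```

```bash
cat >> h.py <<'E'
from scipy.spatial.transform import Rotation as Rn
def units(X,yaw=None):
    "shift in tool units from the present pose to world TCP X; turn for tool-x yaw (deg)"
    s=manip.get_state(); w,x,y,z=s['ee_rot']; R=Rn.from_quat([x,y,z,w]).as_matrix()
    u=R.T@(np.array(X)-s['position'])/.04; ty=np.degrees(np.arctan2(R[1,0],R[0,0]))
    return u.round(3), None if yaw is None else round(-(yaw-ty)/10,3), round(ty,2)
E
python3 - <<'E'
from h import *
from scipy.optimize import least_squares
obs=[((.5003,.0344),(-18,6)),((.5071,-.0032),(-18,-30)),((.516,-.0377),(-18,-66)),((.6152,-.0742),(75,-125)),((.4732,-.1069),(-75,-125)),((.4167,.1328),(-75,125)),((.520,.159),(34,125.7))]
def M(t): c,s=np.cos(t),np.sin(t); return np.array([[c,-s],[s,c]])
f=lambda p: np.concatenate([p[:2]+M(p[2])@(np.array(b)/1e3)-np.array(a) for a,b in obs])
q=least_squares(f,[.51,.03,.22],loss='soft_l1',f_scale=.002); print(q.x.tolist(),np.degrees(q.x[2]),(q.fun.reshape(-1,2)*1e3).round(1).tolist())
open('h.py','a').write(f'''
JP={q.x.tolist()}
def jig(x,y,z):
    c,s=np.cos(JP[2]),np.sin(JP[2]); return np.array([JP[0]+(c*x-s*y)/1e3,JP[1]+(s*x+c*y)/1e3,z/1e3])
''')
from h import *
import importlib,h; importlib.reload(h); from h import *
print('above handle',units(jig(34,95,260),np.degrees(q.x[2])))
E
```

```text
[0.5175078771118568, 0.030386111791572783, 0.23166128495773136] 13.27321390465551 [[-1.7, -2.3], [-0.2, 0.3], [-0.9, -0.3], [4.0, 0.1], [0.0, -1.6], [-0.9, 2.0], [1.7, 1.5]]
above handle (array([ 13.616, -14.506,  -0.71 ]), np.float64(0.001), np.float64(13.28))
```

>>> play_rows(
  motion=[
    [0.9,-0.95,-0.7,0,0],
    [1.8,-1.9,-0.7,0,0],
    [2.7,-2.9,-0.7,0,0],
    [3.6,-3.85,-0.7,0,0],
    [4.5,-4.8,-0.7,0,0],
  ],
  newtons=40,
)

```text
clock: 0.72
position: [0.2637, -0.3297, 0.259]
ee_rot: [-0.0, 0.993, 0.115, 0.0]
contact_force: [1.5, 0.1, -0.1]
width: 0.0002
gripper_force: 0.0
```

>>> play_rows(
  motion=[
    [0.9,-0.95,0,0,0],
    [1.8,-1.9,0,0,0],
    [2.7,-2.9,0,0,0],
    [3.6,-3.85,0,0,0],
    [4.5,-4.8,0,0,0],
  ],
)

```text
clock: 1.35
position: [0.3946, -0.1016, 0.2592]
ee_rot: [0.0, 0.993, 0.116, 0.0]
contact_force: [1.1, -0.8, 0.7]
width: -0.0002
gripper_force: 0.0
```

>>> play_rows(
  motion=[
    [0.9,-0.95,0,0,0],
    [1.8,-1.9,0,0,0],
    [2.7,-2.9,0,0,0],
    [3.6,-3.85,0,0,0],
    [4.5,-4.8,0,0,0],
  ],
)

```text
clock: 1.98
position: [0.5257, 0.1266, 0.2589]
ee_rot: [0.0, 0.993, 0.116, -0.0]
contact_force: [0.8, -0.8, 0.2]
width: 0.0005
gripper_force: 0.0
```

Run:
```python
from h import *
for ph,cl in((69,8),(60,0),(50,0),(40,0),(30,0),(20,0),(12,0),(7,0),(3,0),(1,0)):
    a=np.radians(ph); r=95; y=90+r*np.cos(a)-(8+cl)*np.sin(a)-14.5; z=80+r*np.sin(a)+(8+cl)*np.cos(a)
    print(ph,round(y),round(z),units(jig(34,y,z))[0])
```

```text
69 95 174 [ 0.098 -0.071  2.112]
60 116 166 [ 0.099 -0.608  2.315]
50 130 158 [ 0.099 -0.967  2.524]
40 143 147 [ 0.1   -1.284  2.792]
30 154 134 [ 0.1   -1.551  3.111]
20 162 120 [ 0.1   -1.757  3.471]
12 167 108 [ 0.101 -1.876  3.782]
7 169 100 [ 0.101 -1.927  3.983]
3 170 93 [ 0.101 -1.955  4.147]
1 170 90 [ 0.101 -1.965  4.23 ]
```

>>> play_rows(
  motion=[
    [0.1,0,1.0,0,0],
    [0.1,0,2.1,0,0],
    [0.1,-0.25,2.2,0,0],
    [0.1,-0.6,2.3,0,0],
    [0.1,-0.95,2.5,0,0],
  ],
)

```text
clock: 2.6
position: [0.5216, 0.1635, 0.1616]
ee_rot: [0.0, 0.993, 0.116, 0.002]
contact_force: [-1.5, -3.7, 5.6]
width: -0.0
gripper_force: 3.0
```

>>> play_rows(
  motion=[
    [0,-0.17,0.14,0,0],
    [0,-0.34,0.28,0,0],
    [0,-0.48,0.44,0,0],
    [0,-0.6,0.6,0,0],
    [0,-0.7,0.78,0,0],
  ],
)

```text
clock: 3.22
position: [0.5157, 0.1923, 0.1306]
ee_rot: [-0.001, 0.993, 0.116, 0.003]
contact_force: [-0.6, 0.1, 7.2]
width: 0.0003
gripper_force: 2.6
```

>>> play_rows(
  motion=[
    [0,-0.08,0.16,0,0],
    [0,-0.16,0.32,0,0],
    [0,-0.22,0.48,0,0],
    [0,-0.26,0.62,0,0],
    [0,-0.28,0.72,0,0],
  ],
)

```text
clock: 3.85
position: [0.513, 0.2041, 0.1017]
ee_rot: [-0.002, 0.993, 0.115, 0.003]
contact_force: [-0.0, 2.5, 6.7]
width: 0.0003
gripper_force: 3.3
```

>>> play_rows(
  motion=[
    [0,-0.01,0.1,0,0],
    [0,-0.02,0.2,0,0],
    [0,-0.02,0.28,0,0],
    [0,-0.02,0.28,0,0],
  ],
)

```text
clock: 4.35
position: [0.5127, 0.2059, 0.0927]
ee_rot: [-0.003, 0.993, 0.115, 0.003]
contact_force: [-5.3, 4.0, 18.2]
width: 0.0002
gripper_force: 9.2
```

>>> play_rows(
  motion=[
    [0,0,-1.0,0,0],
    [0,0,-2.4,0,85],
    [-0.5,1.0,-2.8,0,85],
    [-1.0,2.2,-2.8,0,85],
    [-1.4,3.4,-2.8,0,85],
  ],
)

```text
clock: 4.97
position: [0.4885, 0.0568, 0.2018]
ee_rot: [-0.0, 0.993, 0.116, 0.002]
contact_force: [0.1, -1.0, 0.4]
width: 0.0723
gripper_force: 0.0
```

Run:
```python
from h import *
s=manip.get_state();print(s['position'],s['contact_force'])
T,S=grab('top','top1'),grab('scene','scene1')
a=cv2.resize(cv2.imread('pics/top1.png')[175:245,270:410],None,fx=4,fy=4,interpolation=cv2.INTER_CUBIC)
b=cv2.resize(cv2.imread('pics/scene1.png')[165:285,270:410],(560,480),interpolation=cv2.INTER_CUBIC)[:310]
b=cv2.resize(cv2.imread('pics/scene1.png')[165:285,270:380],(275,300),interpolation=cv2.INTER_CUBIC)
b=cv2.copyMakeBorder(b,0,0,0,285,cv2.BORDER_CONSTANT); cv2.imwrite('pics/c3.png',np.vstack([a,b]))
print('to gauge',units((.4305,-.191,.15),13.3))
# clamped pad/handle check
for n,d in(('T',T),('S',S)):
    im=d['img'].astype(int); m=(im[...,0]>im[...,1]+80)&(im[...,0]>im[...,2]+80)&(d['range_z']>0); C=cloud(d); m&=(abs(C[...,0]-.51)<.03)&(C[...,1]>.13)&(C[...,1]<.25)&(C[...,2]>.05)
    P=C[m]; print(n,len(P),P.min(0) if len(P) else '',P.max(0) if len(P) else '')
```

```text
[0.48845125 0.05678018 0.20181386] [ 0.11918298 -0.98980573  0.37126275]
to gauge (array([-2.79 ,  5.636,  1.289]), np.float64(-0.027), np.float64(13.03))
T 69 [0.50164678 0.17170062 0.08551886] [0.52517147 0.22569614 0.09889878]
S 62 [0.50057184 0.16053283 0.08116267] [0.52438512 0.22445806 0.09435372]
```

View pics/c3.png

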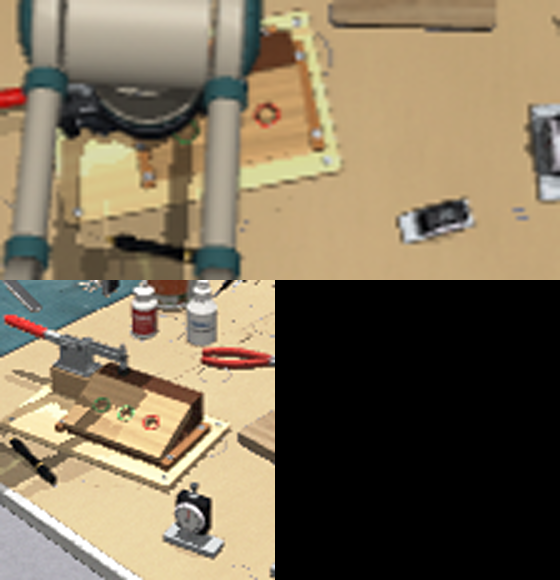

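>>> play_rows(
  motion=[
    [-0.6,1.1,0,0,85],
    [-1.2,2.3,0,0,85],
    [-1.8,3.5,0,0,85],
    [-2.35,4.6,0,0,85],
    [-2.8,5.65,0,0,85],
  ],
  newtons=20,
)

```text
clock: 5.7
position: [0.432, -0.1894, 0.2012]
ee_rot: [0.0, 0.993, 0.116, 0.002]
contact_force: [0.2, 0.1, 0.3]
width: 0.0845
gripper_force: 0.0
```

>>> play_rows(
  motion=[
    [0,0,0,0,85],
    [0,0,1.0,0,85],
    [0,0,2.0,0,85],
  ],
)

```text
clock: 6.08
position: [0.4327, -0.1877, 0.1203]
ee_rot: [0.0, 0.993, 0.116, 0.002]
contact_force: [-0.2, 0.2, -0.4]
width: 0.0854
gripper_force: 0.0
```

Run:
```python
from h import *
S=grab('scene','s2'); C=cloud(S); m=(np.hypot(C[...,0]-.43,C[...,1]+.19)<.05)&(S['range_z']>0)
for lo,hi in((.006,.014),(.04,.072),(.072,.09)):
    P=C[m&(C[...,2]>lo)&(C[...,2]<hi)]; q=cv2.minAreaRect(P[:,:2].astype(np.float32)*1000); print(len(P),P.mean(0),q)
T=load('top1'); C=cloud(T); m=(np.hypot(C[...,0]-.43,C[...,1]+.19)<.05)&(T['range_z']>0)
for lo,hi in((.004,.016),(.05,.072),(.072,.09)):
    k=m&(C[...,2]>lo)&(C[...,2]<hi)
    P=C[k]; q=cv2.minAreaRect(P[:,:2].astype(np.float32)*1000); print('T',len(P),P.mean(0),q)
print(units((.4305,-.191,.027),13.3))
```

```text
119 [ 0.42736631 -0.19640134  0.008863  ] ((428.4642639160156, -194.57801818847656), (30.330533981323242, 64.89473724365234), 16.250486373901367)
164 [ 0.42497393 -0.19784058  0.05618057] ((426.80804443359375, -195.51516723632812), (24.32501220703125, 38.100093841552734), 22.451425552368164)
10 [ 0.42905138 -0.19328209  0.07989894] ((429.5481872558594, -192.7916259765625), (6.0449347496032715, 5.3798065185546875), 44.259437561035156)
T 93 [ 0.42641425 -0.18347484  0.00789299] ((432.5157470703125, -185.66770935058594), (87.16539764404297, 94.1924819946289), 45.342247009277344)
T 64 [ 0.4280642  -0.18863658  0.06397699] ((428.7602233886719, -190.070556640625), (21.765968322753906, 38.49639129638672), 17.550249099731445)
T 9 [ 0.43095563 -0.18897967  0.07831761] ((431.8874206542969, -192.8123779296875), (8.531253814697266, 16.023418426513672), 16.066648483276367)
(array([0.013, 0.159, 2.208]), np.float64(0.001), np.float64(13.31))
```

>>> play_rows(
  motion=[
    [0,0.18,0.7,-0.3,85],
    [0,0.18,1.5,-0.3,85],
    [0,0.18,2.15,-0.3,85],
    [0,0.18,2.2,-0.3,85],
    [0,0.18,2.2,-0.3,36],
  ],
  newtons=20,
)

```text
clock: 6.75
position: [0.4339, -0.1958, 0.0332]
ee_rot: [0.0, 0.99, 0.142, 0.001]
contact_force: [0.6, 0.3, -0.8]
width: 0.0696
gripper_force: 0.0
```

>>> play_rows(
  motion=[
    [0,0,0,0,30],
    [0,0,0,0,30],
    [0,0,0,0,30],
    [0,0,0,0,30],
  ],
)

```text
clock: 7.25
position: [0.4332, -0.196, 0.0332]
ee_rot: [0.0, 0.99, 0.141, 0.001]
contact_force: [0.0, 2.1, 6.2]
width: 0.0378
gripper_force: 21.3
```

Run:
```python
from h import *
s=manip.get_state(); print(s['width'],s['gripper_force'],s['position'],s['contact_force'])
S=grab('scene','s3'); crop('scene3' if 0 else 's3',305,215,405,285,6,'c4')
```

```text
0.03780682480378398 21.28295749425888 [ 0.43317015 -0.19601873  0.03322827] [0.04628094 2.09345209 6.19204549]
```

View pics/c4.png

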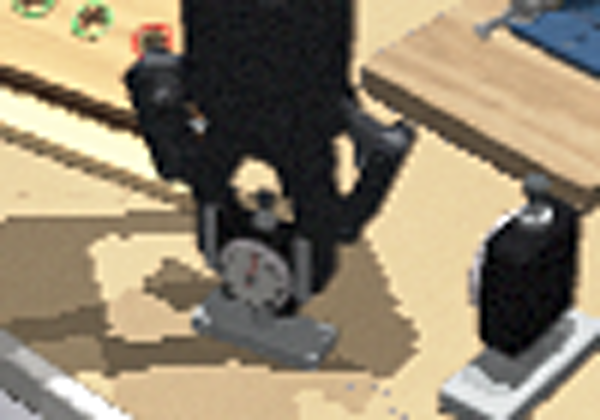

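Run:
```python
from h import *
T=load('top0'); C=cloud(T); c,s=np.cos(JP[2]),np.sin(JP[2])
dx,dy=C[...,0]-JP[0],C[...,1]-JP[1]; X=(c*dx+s*dy)*1e3; Y=(-s*dx+c*dy)*1e3; Z=C[...,2]*1e3
for lo in range(40,150,5): # rear zone height profile
    m=(X>lo)&(X<lo+5)&(Y>-110)&(Y<-20)&(T['range_z']>0); print(lo,np.percentile(Z[m],[5,50,95]).round(0) if m.sum() else 0,end=' ')
m=(X>60)&(X<180)&(Y>-130)&(Y<30)&(Z>15); print('\nobst',[(int(a),int(b),int(z)) for a,b,z in list(zip(X[m],Y[m],Z[m]))[::12]])
print(units(jig(115,-60,140),13.27), 'block',plane(T,353.1,181.9,.02))
```

```text
40 [43. 64. 68.] 45 [50. 63. 68.] 50 [11. 62. 65.] 55 [14. 25. 29.] 60 [11. 24. 27.] 65 [11. 14. 20.] 70 [ 9. 13. 18.] 75 [-1.  2. 12.] 80 [-3.  1.  5.] 85 [-3. -0.  6.] 90 [-4.  1.  5.] 95 [-6.  0.  4.] 100 [-7.  1.  7.] 105 [-5.  1.  5.] 110 [-5.  1.  5.] 115 [-7.  1.  5.] 120 [-5.  1.  6.] 125 [-4. -0.  6.] 130 [-4. -1.  5.] 135 [-4.  0.  5.] 140 [-4. -1.  6.] 145 [-4.  1.  5.] 
obst [(71, -114, 15), (72, -51, 18), (62, -82, 21), (60, -71, 20), (69, 3, 19), (62, -5, 22)]
(array([ 6.405, -3.196, -2.661]), np.float64(0.298), np.float64(16.25)) block [ 0.59925276 -0.09693497  0.02      ]
```

>>> play_rows(
  motion=[
    [0,0,-0.4,0,30],
    [0,0,-1.2,0,30],
    [0,0,-2.0,0,30],
    [0,0,-2.7,0.3,30],
    [0,0,-2.7,0.3,30],
  ],
)

```text
clock: 7.92
position: [0.434, -0.1971, 0.142]
ee_rot: [0.002, 0.993, 0.116, 0.002]
contact_force: [-0.3, 0.1, -2.0]
width: 0.038
gripper_force: 20.7
```

Run:
```python
from h import *
s=manip.get_state(); print(s['position'],s['contact_force'],s['width'],s['gripper_force'])
print(units(jig(115,-60,140),13.27))
```

```text
[ 0.43395682 -0.1971273   0.1420184 ] [-0.34063731  0.05937061 -1.99242945] 0.037956009341598505 20.700485408306122
(array([ 6.216, -3.553,  0.059]), np.float64(0.003), np.float64(13.3))
```

>>> play_rows(
  motion=[
    [0.5,-0.3,0,0,30],
    [1.2,-0.7,0,0,30],
    [1.9,-1.1,0,0,30],
    [2.6,-1.5,0,0,30],
    [3.3,-1.9,0,0,30],
  ],
)

```text
clock: 8.55
position: [0.5432, -0.0909, 0.1381]
ee_rot: [-0.0, 0.993, 0.116, -0.001]
contact_force: [0.5, 0.1, -1.7]
width: 0.038
gripper_force: 20.7
```

>>> play_rows(
  motion=[
    [0.7,-0.4,0,0,30],
    [1.4,-0.8,0,0,30],
    [2.1,-1.2,0,0,30],
    [2.7,-1.55,0,0,30],
    [2.9,-1.65,0,0,30],
  ],
)

```text
clock: 9.18
position: [0.6413, 0.0001, 0.1379]
ee_rot: [-0.0, 0.993, 0.117, -0.001]
contact_force: [-0.9, -0.8, -1.9]
width: 0.0377
gripper_force: 20.7
```

>>> play_rows(
  motion=[
    [0,0,0.5,0,30],
    [0,0,1.2,0,30],
    [0,0,1.8,0,30],
    [0,0,2.2,0,30],
    [0,0,2.4,0,30],
  ],
)

```text
clock: 9.8
position: [0.6403, -0.0014, 0.0428]
ee_rot: [-0.0, 0.993, 0.116, -0.001]
contact_force: [0.5, 0.4, -0.5]
width: 0.0375
gripper_force: 20.7
```

Run:
```python
from h import *
s=manip.get_state(); print(s['position'],s['contact_force'],s['width'])
print(units(jig(95,-60,37),13.27),units(jig(90,-60,37),13.27))
S=grab('scene','s4'); crop('s4',290,165,400,245,6,'c5')
```

```text
[ 0.64026796 -0.00135832  0.04277909] [ 0.52931098  0.39585799 -0.54733772] 0.037492753448472325
(array([-0.429,  0.023,  0.146]), np.float64(0.0), np.float64(13.27)) (array([-0.554,  0.023,  0.146]), np.float64(0.0), np.float64(13.27))
```

View pics/c5.png

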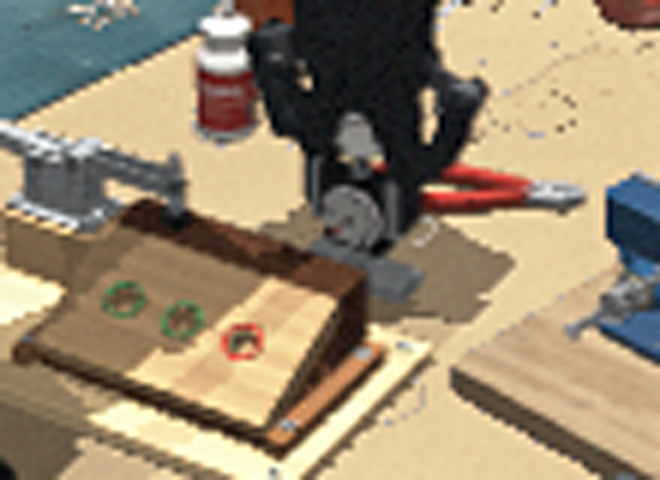

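>>> play_rows(
  motion=[
    [-0.15,0.02,0.13,0,30],
    [-0.35,0.02,0.13,0,30],
    [-0.5,0.02,0.13,0,30],
    [-0.55,0.02,0.13,0,30],
  ],
)

```text
clock: 10.35
position: [0.6197, -0.0069, 0.0394]
ee_rot: [0.0, 0.993, 0.116, 0.0]
contact_force: [-0.2, 0.3, -1.8]
width: 0.0378
gripper_force: 20.7
```

>>> play_rows(
  motion=[
    [-0.03,0,0,0,30],
    [-0.06,0,0,0,30],
    [-0.09,0,0,0,30],
    [-0.12,0,0,0,30],
    [-0.15,0,0,0,30],
  ],
)

```text
clock: 10.98
position: [0.6161, -0.0079, 0.0396]
ee_rot: [0.0, 0.993, 0.116, 0.002]
contact_force: [4.7, 2.7, 0.8]
width: 0.0377
gripper_force: 21.0
```

>>> play_rows(
  motion=[
    [-0.04,0,0.04,0,30],
    [-0.08,0,0.06,0,30],
    [-0.12,0,0.06,0,30],
    [-0.16,0,0.06,0,30],
    [-0.2,0,0.06,0,30],
  ],
)

```text
clock: 11.6
position: [0.6093, -0.01, 0.0381]
ee_rot: [0.0, 0.993, 0.116, 0.003]
contact_force: [4.8, 2.9, 2.4]
width: 0.0375
gripper_force: 21.4
```

>>> play_rows(
  motion=[
    [-0.04,0,0,0,30],
    [-0.08,0,0,0,30],
    [-0.12,0,0,0,30],
    [-0.16,0,0,0,30],
    [-0.2,0,0,0,30],
  ],
)

```text
clock: 12.22
position: [0.6, -0.0121, 0.0374]
ee_rot: [0.001, 0.993, 0.116, 0.001]
contact_force: [5.5, 0.7, 4.3]
width: 0.0374
gripper_force: 21.9
```

Run:
```python
from h import *
s=manip.get_state(); print(s['position'],s['contact_force'],s['moment'],s['width'],units(jig(70,-60,37),13.27))
S=grab('scene','s5'); crop('s5',300,165,400,245,7,'c6')
```

```text
[ 0.6000111  -0.01209233  0.03743736] [5.53836985 0.7403864  4.34192727] [ 0.14923204 -0.92054974 -0.01611587] 0.03743995546934314 (array([-0.014, -0.007,  0.011]), np.float64(0.002), np.float64(13.29))
```

View pics/c6.png

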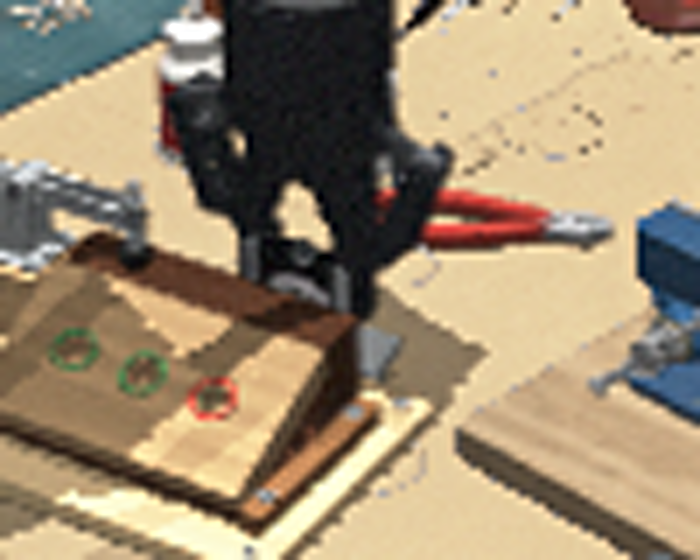

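>>> play_rows(
  motion=[
    [0.04,0,-0.1,0,30],
    [0.06,0,-0.6,0,30],
    [0.06,0,-1.4,0,30],
    [0.06,0,-2.2,0,30],
    [0.06,0,-2.6,0,30],
  ],
)

```text
clock: 12.9
position: [0.5988, -0.0113, 0.1405]
ee_rot: [-0.0, 0.993, 0.116, -0.002]
contact_force: [0.3, 0.2, -2.1]
width: 0.038
gripper_force: 21.2
```

```bash
cat >> h.py <<'E'
def gauge_cloud(d,lo,hi,r=.06):
    s=manip.get_state(); p=s['position']; C=cloud(d); c,sn=np.cos(JP[2]),np.sin(JP[2])
    dx,dy=C[...,0]-p[0],C[...,1]-p[1]; X=(c*dx+sn*dy)*1e3; Y=(-sn*dx+c*dy)*1e3; Z=(C[...,2]-p[2])*1e3
    m=(abs(X)<r*1e3)&(abs(Y)<r*1e3)&(Z>lo)&(Z<hi)&(d['range_z']>0); return X[m],Y[m],Z[m],d['img'][m].astype(int)
E
python3 - <<'E'
from h import *
s=manip.get_state(); print(s['position'],s['contact_force'])
S=grab('scene','s6')
X,Y,Z,I=gauge_cloud(S,-50,40)
m=(abs(Y)<34)&(X<25)
# dial: light grey, |Y|<17
g=m&(I.min(1)>110)&(abs(Y)<18)&(Z>-20)&(Z<30); print('dial n',g.sum())
A=np.c_[Y[g],Z[g],np.ones(g.sum())]; k=g.copy()
c=np.linalg.lstsq(A,X[g],rcond=None)[0]; r=X[g]-A@c; print(c,r.std(), 'tilt(dX/dZ=-tan):',np.degrees(np.arctan(-c[1])))
f=(abs(Y)<34)&(Z<-18)&(X>-15)&(X<40)
for y in range(-32,33,8):
    q=f&(abs(Y-y)<4); 
    if q.sum(): print(y,[(int(a),int(b)) for a,b in zip(X[q],Z[q])])
crop('s6',300,140,400,220,7,'c7')
E
```

```text
[ 0.59884839 -0.01133094  0.14053242] [ 0.25411213  0.21134669 -2.13481342]
dial n 9
[-0.05332978 -0.40226348 -3.36253785] 1.273566492853881 tilt(dX/dZ=-tan): 21.913122166847632
-32 [(26, -21), (30, -22), (26, -24), (26, -23), (17, -23), (17, -22), (20, -24), (26, -27), (9, -22), (23, -29), (8, -25), (13, -27), (2, -26), (3, -26), (16, -32), (5, -32), (12, -35), (5, -35)]
-24 [(30, -22), (18, -19), (19, -18), (27, -22), (17, -22), (20, -23), (21, -23), (12, -22), (14, -23), (12, -27), (11, -25), (17, -28), (5, -27), (4, -25), (5, -25), (1, -28), (8, -31), (6, -34)]
-16 [(23, -21), (26, -21), (29, -22), (17, -20), (11, -20), (8, -23), (8, -22), (13, -24), (6, -26), (7, -26), (10, -27), (3, -27), (2, -26), (0, -29), (8, -34), (9, -37)]
-8 [(28, -20), (22, -21), (8, -19), (10, -20), (14, -21), (15, -21), (21, -23), (14, -26), (12, -23), (15, -24), (9, -27), (6, -24), (10, -25), (7, -29), (4, -26), (8, -34), (4, -30), (2, -32)]
0 [(7, -20), (4, -24), (9, -26), (9, -24), (13, -26), (7, -28), (4, -24), (-1, -28), (4, -31), (1, -27), (8, -31), (6, -34), (6, -33)]
8 [(16, -24), (11, -26), (6, -21), (11, -23), (5, -26), (0, -21), (-1, -25), (3, -27), (7, -29)]
16 [(17, -24), (13, -26), (12, -24), (13, -23), (7, -26), (6, -24), (9, -25), (0, -26), (4, -28), (4, -26), (5, -31), (13, -39)]
24 [(12, -20), (14, -21), (11, -23), (12, -23), (17, -25), (8, -25), (8, -25), (10, -25), (8, -29), (3, -25), (3, -29), (4, -33), (8, -34)]
32 [(16, -27), (4, -27), (7, -33)]
```

View pics/c7.png

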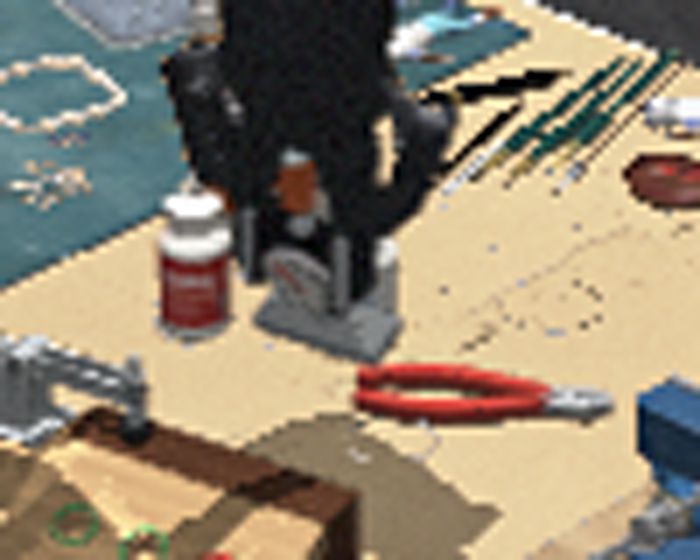

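Run:
```python
from h import *
F=[manip.get_image('scene') for _ in range(12)]
d=F[0]; st=np.stack([f['range_z'] for f in F]); print('noise',np.nanstd(st[:,160:200,330:370],0).mean())
d['range_z']=np.median(st,0).astype(np.float32); d['img']=np.mean([f['img'] for f in F],0).astype(np.uint8)
np.savez('pics/s7.npz',**d)
s=manip.get_state(); p=s['position']; C=cloud(d); c,sn=np.cos(JP[2]),np.sin(JP[2])
dx,dy=C[...,0]-p[0],C[...,1]-p[1]; X=(c*dx+sn*dy)*1e3; Y=(-sn*dx+c*dy)*1e3; Z=(C[...,2]-p[2])*1e3
# foot top region polygon from c7 picture (px/7+offset)
def fit(poly,nm):
    k=np.zeros((400,640),np.uint8); cv2.fillPoly(k,[np.int32(np.round(np.array(poly)/7+[300,140]))],1); k=k>0
    A=np.c_[X[k],Y[k],Z[k]]; ok=(abs(A[:,2])<60)&(abs(A[:,0])<45); A=A[ok]
    for _ in range(4):
        m=A.mean(0); n=np.linalg.svd(A-m)[2][2]; r=(A-m)@n; A=A[abs(r)<max(2*r.std(),1.)]
    n*=np.sign(n[2]) if nm=='foot' else -np.sign(n[0]); print(nm,len(A),m.round(1),n.round(3),r.std().round(2), 'tilt about y',np.degrees(np.arctan2(-n[0],n[2])) if nm=='foot' else np.degrees(np.arctan2(-n[2],-n[0])),A[:,[0,2]].min(0),A[:,[0,2]].max(0))
fit([(262,322),(285,302),(380,335),(400,320),(375,352)],'foot')
fit([(262,320),(375,352),(398,325),(350,310),(285,305)],'foot')
fit([(280,262),(315,255),(328,285),(318,308),(290,295)],'dial')
```

```text
noise 0.027049823
foot 55 [  9.4  -5.1 -24.8] [-0.44  -0.001  0.898] 1.01 tilt about y 26.08073949632655 [  4.91518799 -28.51334799] [ 17.8964129  -21.12510238]
foot 85 [ 10.5  -9.5 -22.1] [0.593 0.196 0.781] 4.19 tilt about y -37.22544402168217 [-10.47661495 -30.36232894] [26.34955211  1.79970579]
dial 41 [-8.7 -5.   8.2] [-0.941 -0.014 -0.337] 0.66 tilt about y 19.70005984871621 [-13.2499758   -8.79691947] [-1.32279895 21.47017775]
```

Run:
```python
from h import *
print(units(jig(-48,-66,140),13.27),units(jig(-48,-66,95),13.27))
```

```text
(array([-2.991,  0.158,  0.005]), np.float64(0.001), np.float64(13.28)) (array([-2.99 ,  0.158,  1.13 ]), np.float64(0.001), np.float64(13.28))
```

>>> play_rows(
  motion=[
    [-0.5,0.05,0,0,30],
    [-1.2,0.1,0,0,30],
    [-1.9,0.15,0,0,30],
    [-2.5,0.15,0,0,30],
    [-2.85,0.15,0,0,30],
  ],
)

```text
clock: 14.18
position: [0.4904, -0.0434, 0.1406]
ee_rot: [0.0, 0.993, 0.115, -0.0]
contact_force: [0.2, -1.3, -2.6]
width: 0.0379
gripper_force: 21.2
```

>>> play_rows(
  motion=[
    [-0.14,0,0,0,30],
    [-0.14,0,0.3,0,30],
    [-0.14,0,0.6,0,30],
    [-0.14,0,0.9,0,30],
    [-0.14,0,1.0,0,30],
  ],
)

```text
clock: 14.8
position: [0.4855, -0.0443, 0.099]
ee_rot: [-0.0, 0.993, 0.116, -0.001]
contact_force: [0.3, 0.1, -2.6]
width: 0.0375
gripper_force: 21.1
```

Run:
```python
from h import *
s=manip.get_state(); print(s['position'],s['contact_force'],units(jig(-48,-66,95),13.27))
d=grab('scene','s8'); crop('s8',290,175,370,250,8,'c8')
j=lambda x,y,z: tuple(np.round((np.array(proj(d,jig(x,y,z)))-[290,175])*8))
print('pred ring',j(-18,-66,46),'slope corners',j(-54,-100,29),j(18,-100,63))
```

```text
[ 0.4854683  -0.04432753  0.09895144] [ 0.30976838  0.13562499 -2.59435931] (array([0.009, 0.016, 0.099]), np.float64(0.002), np.float64(13.29))
pred ring (np.float64(318.0), np.float64(369.0)) slope corners (np.float64(344.0), np.float64(483.0)) (np.float64(445.0), np.float64(313.0))
```

View pics/c8.png

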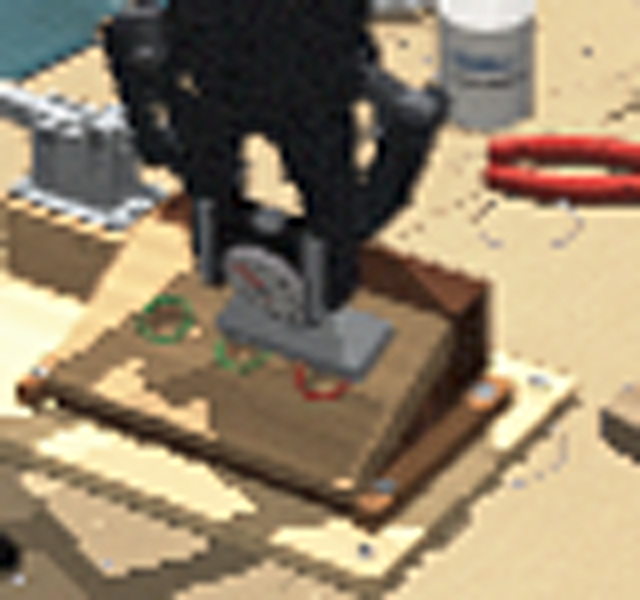

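Foot hovers just up-slope and right above the red ring at about (322,378) in the crop, and its tilt looks near that of the slope. I've used my ten pictures, so I'll fit the gauge pose numerically from averaged depth.

```bash
cat > fitg.py <<'E'
from h import *
from scipy.optimize import minimize
def run(tag,n=10,guess=(24,-1,52.5,0)):
    F=[manip.get_image('scene') for _ in range(n)]; d=F[0]
    d['range_z']=np.median([f['range_z'] for f in F],0).astype(np.float32); np.savez(f'pics/{tag}.npz',**d)
    s=manip.get_state(); p=s['position']; c,sn=np.cos(JP[2]),np.sin(JP[2]); W=np.array([[c,-sn,0],[sn,c,0],[0,0,1]]) # jig axes in world
    v,u=np.mgrid[0:400,0:640]; ray=np.stack([(u-d['cx'])/d['fx'],(v-d['cy'])/d['fy'],np.ones_like(u,float)],-1)@d['R']
    o=(-d['R'].T@d['t']-p)@W*1e3; ray=ray@W*1e3
    C=o+ray*d['range_z'][...,None]
    k=(abs(C[...,1])<45)&(C[...,0]>-45)&(C[...,0]<50)&(C[...,2]<12)&(C[...,2]>-75)&(d['range_z']>0)
    k&=~((C[...,2]>-6)&(abs(C[...,1])>16))  # fingers out
    r=ray[k]; obs=d['range_z'][k]
    J=(p-np.array([JP[0],JP[1],0]))@W*1e3  # TCP in jig, mm
    nrm=np.array([-np.sin(np.radians(25.3)),0,np.cos(np.radians(25.3))])
    def render(q):
        th,x0,h,y0,sz=q; t=np.radians(th); G=np.array([[np.cos(t),0,-np.sin(t)],[0,1,0],[np.sin(t),0,np.cos(t)]]) # cols: gauge axes
        org=np.array([0,y0,19])+G@np.array([x0,0,-h]); og=(o-org)@G; rg=r@G
        P0=np.array([-18,0,46+sz])-J; best=((P0-o)@nrm)/(r@nrm)
        for lo,hi in(((-13,-32,0),(13,32,10)),((-9,-19,22),(9,19,66)),((-14.5,-16,29),(-9,16,59)),((-4,-4,10),(4,4,22))):
            a=(np.array(lo)-og)/rg; b=(np.array(hi)-og)/rg; tn=np.minimum(a,b).max(1); tf=np.maximum(a,b).min(1); best=np.where(tn<tf,np.minimum(best,tn),best)
        return best,org,G
    cost=lambda q: np.minimum(abs(render(q)[0]-obs)*1e3,8).mean()
    for th in(14,18,20,22,24,26,28,32):
        m=minimize(lambda w:cost([th,*w]),[guess[1],guess[2],guess[3],0],method='Nelder-Mead',options=dict(initial_simplex=np.array([guess[1:]+(0,)]*5)+np.vstack([np.zeros(4),np.eye(4)*3]),maxiter=250)); print(th,m.x.round(1),round(m.fun,3),end=' | ')
        org=render([th,*m.x])[1]+J; print('foot jig',org.round(1))
if __name__=='__main__': run('s9')
E
python3 fitg.py
```

```text
14 [ 7.  53.7 -0.6 -1.6] 1.961 | foot jig [-28.  -66.4  69.4]
18 [ 4.2 53.9 -0.8 -1.6] 1.762 | foot jig [-27.1 -66.6  69.8]
20 [ 3.3 53.6 -0.5 -1.6] 1.787 | foot jig [-26.3 -66.3  70.5]
22 [ 2.  53.9 -0.2 -1.6] 1.904 | foot jig [-25.7 -66.   70.5]
24 [ 0.9 53.8 -0.2 -1.6] 2.14 | foot jig [-25.1 -66.   71. ]
26 [ 1.7 53.6 -0.5 -1.6] 2.25 | foot jig [-22.7 -66.3  72.3]
28 [ 1.1 53.5 -0.5 -1.6] 2.376 | foot jig [-21.6 -66.3  73. ]
32 [ 0.3 53.2  0.5 -1.6] 2.618 | foot jig [-19.3 -65.3  74.8]
```

>>> play_rows(
  motion=[
    [0,0,-0.5,0,30],
    [0,0,-1.05,0,30],
    [0.6,-0.05,-1.05,0,30],
    [1.4,-0.1,-1.05,0,30],
    [2.2,-0.15,-1.05,0,30],
  ],
)

```text
clock: 15.98
position: [0.5711, -0.0183, 0.1428]
ee_rot: [0.0, 0.993, 0.116, 0.0]
contact_force: [1.0, 0.1, -1.5]
width: 0.0379
gripper_force: 21.2
```

>>> play_rows(
  motion=[
    [0.6,0,0,0,30],
    [1.05,0,0,0,30],
    [1.05,0,0.8,0,30],
    [1.05,0,1.6,0,30],
    [1.05,0,2.2,0,30],
  ],
)

```text
clock: 16.6
position: [0.6106, -0.0087, 0.053]
ee_rot: [-0.0, 0.993, 0.116, -0.001]
contact_force: [0.3, -0.8, -1.9]
width: 0.0376
gripper_force: 21.2
```

Run:
```python
from h import *
s=manip.get_state(); print(s['position'],s['contact_force'],units(jig(75,-60,35.5),13.27),units(jig(66.4,-60,35.5),13.27))
```

```text
[ 0.61057042 -0.00874652  0.05302751] [ 0.31508659 -0.84948186 -1.94714452] (array([-0.164,  0.014,  0.438]), np.float64(0.001), np.float64(13.28)) (array([-0.379,  0.014,  0.439]), np.float64(0.001), np.float64(13.28))
```

>>> play_rows(
  motion=[
    [0,0,0.2,0,30],
    [0,0,0.38,0,30],
    [-0.05,0,0.43,0,30],
    [-0.1,0,0.43,0,30],
    [-0.14,0,0.43,0,30],
  ],
)

```text
clock: 17.23
position: [0.6061, -0.0103, 0.0381]
ee_rot: [0.0, 0.993, 0.116, 0.001]
contact_force: [0.1, 1.5, -1.7]
width: 0.0378
gripper_force: 21.2
```

>>> play_rows(
  motion=[
    [-0.04,0,0,0,30],
    [-0.08,0,0,0,30],
    [-0.12,0,0,0,30],
  ],
)

```text
clock: 17.6
position: [0.601, -0.0113, 0.0374]
ee_rot: [0.0, 0.993, 0.116, 0.0]
contact_force: [0.1, 0.0, -1.4]
width: 0.038
gripper_force: 21.2
```

>>> play_rows(
  motion=[
    [-0.03,0,0.05,0,30],
    [-0.06,0,0.05,0,30],
    [-0.09,0,0.05,0,30],
    [-0.12,0,0.05,0,30],
    [-0.12,0,0.05,0,30],
  ],
)

```text
clock: 18.23
position: [0.5976, -0.0122, 0.0354]
ee_rot: [0.0, 0.993, 0.115, 0.001]
contact_force: [5.1, 1.7, -4.8]
width: 0.0378
gripper_force: 20.8
```

>>> play_rows(
  motion=[
    [-0.03,0,0,0,30],
    [-0.06,0,0,0,30],
    [-0.08,0,0,0,30],
    [-0.08,0,0,0,30],
  ],
)

```text
clock: 18.73
position: [0.5945, -0.013, 0.0354]
ee_rot: [0.0, 0.993, 0.116, 0.001]
contact_force: [4.4, 1.2, -3.6]
width: 0.0376
gripper_force: 20.6
```

>>> play_rows(
  motion=[
    [0.06,0,-0.1,0,30],
    [0.1,0,-0.6,0,30],
    [0.1,0,-1.4,0,30],
    [0.1,0,-2.2,0,30],
    [0.1,0,-2.65,0,30],
  ],
)

```text
clock: 19.35
position: [0.5961, -0.0125, 0.1429]
ee_rot: [0.0, 0.993, 0.116, -0.001]
contact_force: [-0.2, -0.1, -1.9]
width: 0.0377
gripper_force: 21.0
```

>>> play_rows(
  motion=[
    [-0.5,0.05,0,0,30],
    [-1.2,0.1,0,0,30],
    [-1.9,0.15,0,0,30],
    [-2.5,0.15,0,0,30],
    [-2.9,0.15,0,0,30],
  ],
)

```text
clock: 19.98
position: [0.483, -0.0448, 0.1411]
ee_rot: [-0.0, 0.993, 0.116, -0.002]
contact_force: [0.1, 0.2, -1.8]
width: 0.0375
gripper_force: 21.0
```

>>> play_rows(
  motion=[
    [0,0,0,0,30],
    [0,0,0.3,0,30],
    [0,0,0.6,0,30],
    [0,0,0.9,0,30],
    [0,0,1.0,0,30],
  ],
)

```text
clock: 20.6
position: [0.485, -0.0444, 0.0997]
ee_rot: [-0.0, 0.993, 0.116, -0.001]
contact_force: [-0.1, 0.5, -0.7]
width: 0.0378
gripper_force: 21.0
```

Run:
```python
from h import *
import fitg
s=manip.get_state(); print(s['position'],s['contact_force'])
fitg.run('s10')
print(units(jig(-48,-66,95),13.27))
```

```text
[ 0.48497934 -0.04437359  0.09973153] [-0.10851182  0.53482754 -0.67365409]
14 [13.5 53.2 -0.6 -1.5] 2.168 | foot jig [-22.1 -66.4  72.2]
18 [ 9.8 54.2 -0.5 -1.6] 2.128 | foot jig [-22.  -66.3  72.1]
20 [ 7.6 54.4 -0.5 -1.6] 2.044 | foot jig [-22.3 -66.4  72.1]
22 [ 5.9 54.5 -0.4 -1.6] 1.9 | foot jig [-22.2 -66.2  72.3]
24 [ 4.7 54.5 -0.7 -1.6] 1.807 | foot jig [-21.6 -66.5  72.7]
26 [ 3.5 54.6 -0.6 -1.6] 1.802 | foot jig [-21.  -66.4  73.1]
28 [ 2.8 54.7 -0.6 -1.6] 1.963 | foot jig [-20.  -66.5  73.7]
32 [ 2.1 54.7 -1.  -1.6] 2.264 | foot jig [-17.3 -66.8  75.4]
(array([0.002, 0.004, 0.166]), np.float64(0.001), np.float64(13.28))
```

>>> play_rows(
  motion=[
    [-0.15,0,0.2,0,30],
    [-0.15,0,0.2,0,30],
    [-0.09,0,0.32,0,30],
    [-0.04,0,0.44,0,30],
    [0.01,0,0.54,0,30],
  ],
)

```text
clock: 21.72
position: [0.4862, -0.0445, 0.0793]
ee_rot: [0.0, 0.993, 0.116, -0.0]
contact_force: [-0.3, -0.6, -2.2]
width: 0.0376
gripper_force: 21.0
```

Run:
```python
from h import *
import numpy as np
s=manip.get_state(); p=s['position']; print(p,s['contact_force'])
c,sn=np.cos(JP[2]),np.sin(JP[2]); dx,dy=p[0]-JP[0],p[1]-JP[1]
print('TCP jig',(c*dx+sn*dy)*1e3,(-sn*dx+c*dy)*1e3,p[2]*1e3)
```

```text
[ 0.4862495  -0.04453001  0.07925857] [-0.30983399 -0.6143316  -2.2280959 ]
TCP jig -47.62370261421174 -65.7380734569186 79.25856942304092
```

>>> play_rows(
  motion=[
    [0.01,0,0.03,0,30],
    [0.02,0,0.06,0,30],
    [0.03,0,0.09,0,30],
    [0.04,0,0.12,0,30],
    [0.04,0,0.12,0,30],
  ],
)

```text
clock: 22.35
position: [0.4877, -0.0442, 0.0749]
ee_rot: [0.0, 0.993, 0.116, 0.0]
contact_force: [-1.2, 0.5, -1.3]
width: 0.0377
gripper_force: 21.0
```

>>> play_rows(
  motion=[
    [0.005,0,0.012,0,30],
    [0.01,0,0.024,0,30],
    [0.015,0,0.036,0,30],
    [0.015,0,0.036,0,30],
  ],
)

```text
clock: 22.85
position: [0.4882, -0.0441, 0.0734]
ee_rot: [0.0, 0.993, 0.116, -0.0]
contact_force: [0.5, 0.4, -1.9]
width: 0.0378
gripper_force: 21.0
```

>>> play_rows(
  motion=[
    [0.004,0,0.01,0,30],
    [0.008,0,0.02,0,30],
    [0.012,0,0.03,0,30],
    [0.012,0,0.03,0,30],
  ],
)

```text
clock: 23.35
position: [0.4885, -0.044, 0.0728]
ee_rot: [0.0, 0.993, 0.116, -0.0]
contact_force: [-3.2, 1.0, 4.9]
width: 0.0375
gripper_force: 21.7
```

>>> play_rows(
  motion=[
    [0.003,0,0.007,0,30],
    [0.006,0,0.014,0,30],
    [0.006,0,0.014,0,30],
  ],
)

```text
clock: 23.72
position: [0.4885, -0.044, 0.0728]
ee_rot: [0.0, 0.993, 0.116, -0.0]
contact_force: [-3.8, -0.4, 10.8]
width: 0.038
gripper_force: 22.4
```

Run:
```python
from h import *
import fitg
fitg.run('s11',10,(25,4,54,0))
for _ in range(3):
    manip.get_image('scene'); s=manip.get_state(); print(s['position'].round(5),s['contact_force'].round(1),s['moment'].round(2))
```

```text
14 [13.3 53.6 -1.3 -1.9] 4.898 | foot jig [-19.4 -67.   43. ]
18 [ 9.5 54.  -1.4 -1.9] 4.846 | foot jig [-19.6 -67.1  43.3]
20 [ 7.3 54.4 -1.4 -1.9] 4.766 | foot jig [-19.8 -67.1  43.1]
22 [ 5.9 54.4 -0.8 -1.9] 4.683 | foot jig [-19.4 -66.6  43.5]
24 [ 4.7 54.2 -0.1 -1.9] 4.664 | foot jig [-19.  -65.9  44.1]
26 [ 3.9 54.1 -1.4 -1.9] 4.711 | foot jig [-18.1 -67.1  44.8]
28 [ 3.2 54.2 -1.3 -1.8] 4.829 | foot jig [-17.1 -67.   45.4]
32 [ 1.8 54.2 -1.2 -1.9] 5.048 | foot jig [-15.1 -67.   46.8]
[ 0.48853 -0.04403  0.07277] [-3.6  0.1 10.9] [ 0.02  0.53 -0.05]
[ 0.48853 -0.04403  0.07277] [-4.   0.   9.9] [-0.01  0.54 -0.03]
[ 0.48852 -0.04403  0.07276] [-2.8 -0.1 10.2] [-0.06  0.56 -0.03]
```

```bash
cat > pl.py <<'E'
from h import *
def go(tag,p,th,x0,h,y0):
    d=load(tag); c,sn=np.cos(JP[2]),np.sin(JP[2]); W=np.array([[c,-sn,0],[sn,c,0],[0,0,1]])
    v,u=np.mgrid[0:400,0:640]; z=d['range_z']; o=-d['R'].T@d['t']
    C=(np.stack([(u-d['cx'])/d['fx']*z,(v-d['cy'])/d['fy']*z,z],-1)@d['R']+o-p)@W*1e3
    t=np.radians(th); G=np.array([[np.cos(t),0,-np.sin(t)],[0,1,0],[np.sin(t),0,np.cos(t)]])
    L=(C-(np.array([0,y0,19])+G@np.array([x0,0,-h])))@G
    for nm,k in(('dial',(abs(L[...,0]+14.5)<5)&(np.hypot(L[...,1],L[...,2]-44)<15)),('foot',(abs(L[...,2]-10)<4)&(abs(L[...,0])<11)&(abs(L[...,1])<29)),('footfront',(abs(L[...,0]+13)<3)&(abs(L[...,1])<30)&(L[...,2]>1)&(L[...,2]<9))):
        k&=z>0; A=C[k]; 
        if len(A)<8: print(nm,len(A)); continue
        for _ in range(6):
            m=np.median(A,0) if 0 else A.mean(0); n=np.linalg.svd(A-m)[2][2]; r=(A-m)@n; q=abs(r)<max(2*r.std(),.7); A=A[q]
        n=n*(-np.sign(n[0])); a=np.degrees(np.arctan2(-n[2],-n[0])) if nm!='foot' else np.degrees(np.arctan2(-n[0]*np.sign(n[2]),abs(n[2])))
        print(tag,nm,len(A),'tilt',round(a,1),'n',n.round(3),'rms',r.std().round(2),'mean local',((A.mean(0)-(np.array([0,y0,19])+G@np.array([x0,0,-h])))@G).round(1))
go('s9',np.array([.48547,-.04433,.09895]),19,3.7,53.8,-.6)
go('s10',np.array([.48498,-.04437,.09973]),25,4.1,54.5,-.6)
go('s11',np.array([.48853,-.04403,.07277]),24.5,4.5,54.2,-.5)
S=load('scene0'); C=cloud(S); c,s=np.cos(JP[2]),np.sin(JP[2]); dx,dy=C[...,0]-JP[0],C[...,1]-JP[1]; X=(c*dx+s*dy)*1e3; Y=(-s*dx+c*dy)*1e3; Z=C[...,2]*1e3
k=(X>-48)&(X<14)&(Y>-95)&(Y<35)&(abs(Z-46-(X+18)*.472)<8); A=np.c_[X[k],Y[k],np.ones(k.sum())]; q=np.linalg.lstsq(A,Z[k],rcond=None)[0]; print('slope',np.degrees(np.arctan(q[0])),q,'z at red',q@[-18,-66,1])
E
python3 pl.py
```

```text
s9 dial 34 tilt 20.6 n [-0.936 -0.002 -0.351] rms 0.42 mean local [-13.4  -0.6  44.7]
s9 foot 60 tilt 18.7 n [-0.321  0.005  0.947] rms 0.74 mean local [-2.9 -4.9 11.2]
s9 footfront 15 tilt 26.0 n [-0.899  0.003 -0.439] rms 0.29 mean local [-12.1  -0.9   6.1]
s10 dial 28 tilt 27.2 n [-0.89  -0.003 -0.457] rms 0.35 mean local [-13.3  -0.7  44.1]
s10 foot 57 tilt 23.8 n [-0.403  0.016  0.915] rms 0.76 mean local [-3.2 -7.6 11.1]
s10 footfront 14 tilt 20.9 n [-0.934  0.004 -0.357] rms 0.3 mean local [-12.1  -3.    6.7]
s11 dial 26 tilt 26.8 n [-0.892  0.004 -0.451] rms 0.34 mean local [-14.6  -1.5  43.9]
s11 foot 51 tilt 25.0 n [-0.422  0.013  0.906] rms 0.75 mean local [-3.8 -8.9  9.9]
s11 footfront 26 tilt 5.3 n [-0.996  0.01  -0.092] rms 0.85 mean local [-13.1   1.7   6.2]
slope 24.96690694428549 [ 4.65604673e-01 -5.89438274e-03  5.26221246e+01] z at red 44.6302697267089
```

>>> play_rows(
  motion=[
    [0.008,0,0,0,30],
    [0.016,0,0,0,30],
    [0.016,0,0,0,30],
    [0.016,0,0,0,30],
  ],
)

```text
clock: 24.88
position: [0.4886, -0.044, 0.0728]
ee_rot: [0.0, 0.993, 0.116, -0.001]
contact_force: [-3.1, -0.6, 11.7]
width: 0.0375
gripper_force: 22.5
```

>>> play_rows(
  motion=[
    [0,0,-0.007,0,30],
    [0,0,-0.012,0,30],
    [0,0,-0.012,0,30],
    [0,0,-0.012,0,30],
  ],
)

```text
clock: 25.38
position: [0.4886, -0.044, 0.0728]
ee_rot: [0.0, 0.993, 0.116, -0.001]
contact_force: [-3.6, -0.2, 7.5]
width: 0.0375
gripper_force: 22.0
```

Run:
```python
from h import *
import pl
F=[];I=[]
for _ in range(12):
    d=manip.get_image('scene'); I.append(d['range_z']); s=manip.get_state(); F.append(np.r_[s['contact_force'],s['moment']])
d['range_z']=np.median(I,0).astype(np.float32); np.savez('pics/s12.npz',**d)
print('----',s['clock'],s['position'].round(5),np.mean(F,0).round(2),s['width'],s['gripper_force'])
pl.go('s12',s['position'],25,4.5,54.2,-.5)
# clamp still closed, red grip height
im=d['img'].astype(int); C=cloud(d); m=(im[...,0]>im[...,1]+80)&(im[...,0]>im[...,2]+80)&(abs(C[...,0]-.51)<.03)&(C[...,1]>.13)&(C[...,1]<.25)&(C[...,2]>.05); print('grip z',C[m][:,2].min(),C[m][:,2].max(),m.sum())
```

```text
s9 dial 34 tilt 20.6 n [-0.936 -0.002 -0.351] rms 0.42 mean local [-13.4  -0.6  44.7]
s9 foot 60 tilt 18.7 n [-0.321  0.005  0.947] rms 0.74 mean local [-2.9 -4.9 11.2]
s9 footfront 15 tilt 26.0 n [-0.899  0.003 -0.439] rms 0.29 mean local [-12.1  -0.9   6.1]
s10 dial 28 tilt 27.2 n [-0.89  -0.003 -0.457] rms 0.35 mean local [-13.3  -0.7  44.1]
s10 foot 57 tilt 23.8 n [-0.403  0.016  0.915] rms 0.76 mean local [-3.2 -7.6 11.1]
s10 footfront 14 tilt 20.9 n [-0.934  0.004 -0.357] rms 0.3 mean local [-12.1  -3.    6.7]
s11 dial 26 tilt 26.8 n [-0.892  0.004 -0.451] rms 0.34 mean local [-14.6  -1.5  43.9]
s11 foot 51 tilt 25.0 n [-0.422  0.013  0.906] rms 0.75 mean local [-3.8 -8.9  9.9]
s11 footfront 26 tilt 5.3 n [-0.996  0.01  -0.092] rms 0.85 mean local [-13.1   1.7   6.2]
slope 24.96690694428549 [ 4.65604673e-01 -5.89438274e-03  5.26221246e+01] z at red 44.6302697267089
---- 25.975 [ 0.48861 -0.04398  0.07281] [-3.6  -0.8   7.53 -0.16  0.61 -0.05] 0.037758764434885156 22.031428813934326
s12 dial 27 tilt 24.7 n [-0.908  0.006 -0.419] rms 0.38 mean local [-14.7  -0.5  44.6]
s12 foot 53 tilt 26.4 n [-0.445 -0.009  0.895] rms 0.77 mean local [-3.9 -7.3  9.5]
s12 footfront 29 tilt 7.0 n [-0.992  0.009 -0.122] rms 0.97 mean local [-13.5   0.2   5.8]
grip z 0.08182592107726945 0.09286159692597594 62
```

>>> play_rows(
  motion=[
    [0,0,-0.005,0,30],
    [0,0,-0.01,0,30],
    [0,0,-0.01,0,30],
    [0,0,-0.01,0,30],
  ],
)

```text
clock: 26.48
position: [0.4887, -0.044, 0.0728]
ee_rot: [0.0, 0.993, 0.116, -0.001]
contact_force: [-4.5, -0.7, 6.4]
width: 0.0375
gripper_force: 21.9
```

Run:
```python
from h import *
F=[]
for _ in range(6):
    manip.get_image('top'); s=manip.get_state(); F.append(s['contact_force'])
F=np.mean(F,0); print(F,s['position'],s['qd'].max()); f=F+[0,0,1.9]; n=f@np.array([-.423*.973,-.423*.23,.906]); print('normal',n)
if 3<n<12: print(manip.sign_off())
```

```text
[-3.94529856 -1.28075455  6.46119414] [ 0.48862898 -0.04396768  0.07281716] 0.0013721895834835221
normal 9.323648538081875
the job is handed in; nothing more can be done
None
```

I closed the clamp and handed the job in with the gauge held seated on the red-ringed pocket. It is tilted about 25° to match the slope, with the dial facing down it. The push is about 9 N, above the 5 N you asked for but inside the 1.5–20 N limit, and I could not read the plunger directly.

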